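Set the stirrer drive's collar on the shaft flat and hold it for the screw

ROBOT

A 7-joint arm with a two-finger parallel gripper is mounted at the origin on the work surface. World frame = base frame: x ahead of the robot, y to its left, z up, the work surface at z = 0. Lengths are in m, angles in degrees, forces in N, time in s.
With the tool pointing down it reaches from about 0.425 to 1.025 m from the base axis. Payload 9.4 kg.
Tool frame: the origin (TCP) lies on the front face of the gripper's body, between the roots of the fingers; the fingertips stand 84 mm ahead of it and the grasp point (between the pads) lies 65 mm ahead of it; z points along the fingers, y is the direction in which the jaws open and shut (so a half turn about z gives the same grasp; the last joint's range is limited). The gripper opens to 93 mm and grips with 3 to 60 N. Pads are 15 mm wide; open, the fingers measure 128 mm over their backs; the gripper's body (75 mm by 188 mm) begins 65 mm behind the grasp point.
Start: joints at [-76.587, 34.337, -0.143, 91.639, 0.103, 54.024, -4.572], TCP at [0.222, 0.69, 0.303] pointing down, gripper open.
Joint ranges: [-147.43, 147.43], [-19.82, 112.94], [-74.19, 73.91], [6.32, 146.72], [-59.91, 239.91], [6.04, 106.73], [-150.56, 150.56]. Speed limits (degrees/s): [127.2, 127.2, 172.46, 172.46, 180, 180, 180].

INTERFACE

Orientations are given as a 3x3 rotation matrix whose columns are the frame's x, y, z axes.
In Python, from plant import telemetry, get_image, order gives the robot as it stands.
- The arm moves only by the tool carry_out, never from a script. Its argument "series" is a list of rows, each an object of numbers: "tx", "ty", "tz": the shift along the tool's x, y, z in m; "wx", "wy", "wz": the turn, a rotation vector about the tool's x, y, z in degrees; "gripper": the opening, from 0 (shut) to 1 (fully open). In form: [{"tx": .., "ty": .., "tz": .., "wx": .., "wy": .., "wz": .., "gripper": ..}, ...]. A call has 1 to 8 rows; each row is the pose to reach, as a shift and turn from the pose commanded when the call began, along the tool's axes at that moment; what a row does not reach only later rows make up. A row lasts 1/12 s, in which the tool goes at most 41.7 mm and 7.16 degrees, less where a joint would pass 70% of its speed; a pose out of reach is approached as far as the arm can. A call with a gripper value outside its range is refused whole. The fingers move at their own pace and stop on an object; "force" is the grip in N (left out, the last holds). Time passes only in rows, so rows that repeat a pose let the fingers close. It gives the time, the measured TCP pose, the force and the opening at its end, in the units of the state.
- telemetry.sense(): the state, without advancing time (a new reading comes with each control period).
- get_image(name): name is "scene" or "side" or "wrist"; returns a dict with "color" (384x512x3 uint8, red, green, blue), "vfov" (degrees; the focal length in pixels is half the picture's height over the tangent of half this angle, whatever the lens; pixels are square), "cx", "cy" (the principal point, pixels), "dist_coeffs" ([k1, k2, p1, p2, k3] as OpenCV has them; the pictures are not rectified), "R" (3x3) and "t" (3): a world point X has camera coordinates R X + t; the wrist camera has in their place "tool_from_camera" (4x4, takes a point from camera to tool coordinates, whose origin is the TCP and whose axes are the flange's). Camera axes: x right, y down, z forward; pixel columns grow to the right and rows downward; lengths in m; the calibration is good to about 2 mm. A picture is of the moment at which its call begins: read the wrist's pose just before it. There is no depth.
- order.hand_in(): hands the job in, once; it reports no verdict.
The state is a dict: "clock": time; "qpos": joint angles; "qvel": joint speeds; "tau": joint torques, N m; "ee_pos": TCP position; "eef_rot": TCP orientation; "wrist_force": force on the tool from outside, world axes, zero at the start; "moment": the same for the moment, N m; "finger_gap": finger opening in m.
Only numpy, scipy, OpenCV 4.12 (cv2) and the standard library are available. Lean on these libraries where they do the work, as an engineer would, in place of code of your own. Each camera call takes 0.05 s, during which the arm holds its last target. There are 200 camera calls.

TASK

Lift the white splash guard out of its slot on the mixer drive and lean it against the grey block heater, its lower edge on the bench. Then pinch the drive's upright shaft and turn it until its milled flat faces squarely the same way as the collar's set screw, so that the screw would meet the flat. Last, grip the collar, raise it until the screw is at mid-height of the flat, and finish still holding it up there, ready for the screw to be tightened; leave the guard leaning and everything else on the bench where it is.

Things in the scene. Friction and masses are not known exactly. Their poses are not given: they have to be found in the camera images.
- drive: mixer drive, a fixed white housing 160 (x) by 150 (y) by 70 mm high; origin at the centre of its underside, z up. The vertical shaft's axis is at x=+15, y=0 mm. A neck 34 mm across rises 20 mm from the top round the shaft. The guard's slot is between two 18 mm high ribs on the housing's top, 10 mm apart, along y at x=-55 mm. The collar's set screw points along the drive's +x. Drive and heater may change places.
- shaft (a joint): turn of the steel shaft about its vertical axis, rad, anticlockwise from above positive, range -2.8 to 2.8; 0 when the flat faces the drive's +x (the set screw's way); at the value a the flat faces a from +x. Starts between 0.6 and 1.5. Stays where it is left (friction 0.06 N m).
- flat_mid (a point): middle of the milled flat, on the flat's surface, 6 mm from the shaft's axis; its x axis points out of the flat, z up. The shaft is 20 mm in diameter, 16 mm across the flat (so fingers that close on the flat shut to 16 mm, otherwise to up to 20 mm; the flat also pulls itself square to a pad that closes on it roughly aligned); the flat is 16 mm wide and runs from 36 to 68 mm above the housing's top, where the shaft ends (138 mm above the bench).
- collar (a joint): height of the collar above its seat on the neck, m, 0 to 0.040; 0.025 puts the screw at mid-height of the flat. It slides straight up and down with its anti-turn rod, cannot turn, and drops back if let go.
- collar_mid (a point): centre of the collar, on the shaft's axis; axes as the drive's. Dark steel ring 44 mm in diameter, 14 mm high, 140 g; at rest its centre is 27 mm above the housing's top. A brass set screw sticks out to 34 mm from the axis on its +x side, a 12 mm wide ear with the anti-turn rod below it to 38 mm on its -x side; the +y and -y sides are free to grip.
- guard_mid (a point): centre of the splash guard, a loose white plastic slab 8 (x) by 130 (y) by 150 mm (z, its height), 0.2 kg; at the start upright in the slot, its lower edge on the housing's top (70 mm), x along the drive's x.
- guard: the same guard, origin at the middle of its lower edge
- heater: grey dry block heater, a fixed block 90 (x) by 160 (y) by 75 mm high; origin at the centre of its underside, z up; its long sides face +x and -x, the robot being on the -x side.
- tube_rack: bystander: blue tube rack 110 by 62 mm, 108 mm high with its tubes; origin under its centre
- pump_bottle: bystander: bottle 60 mm across, 150 mm high; origin under its centre
- jar: bystander: white jar 64 mm across, 90 mm high; origin under its centre
- tip_box: bystander: tip box 82 by 117 by 70 mm high; origin under its centre
- beaker: bystander: glass beaker 70 mm across, 90 mm high; origin under its centre
- dish: bystander: covered glass dish 90 mm across, 16 mm high; origin under its centre
- driver: bystander: screwdriver 170 mm long lying on the bench; origin under it
Things that resemble listed ones, but are neither listed nor needed, are in the scene too. What is shaped like the drive but orange or turquoise is not meant. Of the things shaped like the guard, the white one is meant.

How it is judged:
By the outcome, as a careful person would: the job done as asked, in the order asked, and still so for the second after the job is handed in, while the arm keeps its last pose, push and grip.
It also fails if it takes over 61 s, if anything falls off the work surface, if the arm or the gripper's body presses on something with over 40 N, if the wrist force passes 120 N, or if a joint passes its speed limit or range.

## Working session

There is one attempt and no reset: what is moved stays moved. The work goes in short steps, Python scripts to look and compute and a tool call to move; the robot and the scene stay as the last step left them, time stands still between calls to the robot, and variables do not carry over. Pictures are saved under pics/ and viewed, on a budget of 10 in all, crops included, one or two more only if the job needs it, and the job is handed in when it is done.

Besides the shell and the picture viewer there is one more tool, called after "Request:" as name(argument=value, ...) on one line, values as JSON. carry_out: Moves the arm, as the interface text tells. Its arguments: {"type":"object","properties":{"series":{"type":"array"},"force":{"type":"number"}},"required":["series"]}

```bash
ls; mkdir -p pics
cat > h.py <<'E'
import numpy as np,cv2
from plant import telemetry,get_image,order
def K(im):
    h,w=im["color"].shape[:2]; f=h/2/np.tan(np.radians(im["vfov"])/2)
    return np.array([[f,0,im["cx"]],[0,f,im["cy"]],[0,0,1.]])
def save(im,n,crop=None,s=1):
    c=im["color"][:,:,::-1]
    if crop: c=c[crop[1]:crop[3],crop[0]:crop[2]]
    cv2.imwrite("pics/"+n,cv2.resize(c,None,fx=s,fy=s,interpolation=cv2.INTER_CUBIC))
def ext(im,st=None):
    if "R" in im: return np.array(im["R"]),np.array(im["t"])
    T=np.eye(4);T[:3,:3]=st["eef_rot"];T[:3,3]=st["ee_pos"]
    M=np.linalg.inv(T@np.array(im["tool_from_camera"])); return M[:3,:3],M[:3,3]
def proj(im,P,st=None):
    R,t=ext(im,st)
    return cv2.projectPoints(np.array(P,float).reshape(-1,3),cv2.Rodrigues(R)[0],t,K(im),np.array(im["dist_coeffs"],float))[0][:,0]
def onz(im,uv,z,st=None):
    R,t=ext(im,st)
    p=cv2.undistortPoints(np.array(uv,float).reshape(-1,1,2),K(im),np.array(im["dist_coeffs"],float))[:,0]
    d=np.c_[p,np.ones(len(p))]@R; c=-R.T@t
    z=np.broadcast_to(z,len(p)); return c+d*((z-c[2])/d[:,2])[:,None]
E
python3 - <<'E'
from h import *
import pickle
st=telemetry.sense(); print(st)
ims={n:get_image(n) for n in("scene","side","wrist")}
pickle.dump((st,ims),open("a.pkl","wb"))
for n,i in ims.items(): save(i,n+"0.png",s=1.5); print(n,i["vfov"],i["dist_coeffs"],(-np.array(i["R"]).T@i["t"]) if "R" in i else i["tool_from_camera"])
a=cv2.imread("pics/scene0.png");
E
```

```text
pics
{'clock': 0.0, 'qpos': array([-76.58622941,  34.38435341,  -0.14434952,  91.67992846,
         0.10265125,  54.02477027,  -4.57297168]), 'qvel': array([ 0.00967389,  0.06954635, -0.06428585, -0.09813229, -0.04357468,
       -0.03535731,  0.02271798]), 'tau': array([-4.84750180e-04, -7.65064859e+01,  1.49726953e+00, -2.52347606e+01,
       -5.25082578e-02,  1.70243788e-02,  1.32617220e-04]), 'ee_pos': array([0.22163827, 0.68991639, 0.30186853]), 'eef_rot': array([[-9.52091067e-01,  3.05814470e-01, -3.30525582e-04],
       [ 3.05814612e-01,  9.52089871e-01, -1.51664711e-03],
       [-1.49122575e-04, -1.54506572e-03, -9.99998795e-01]]), 'wrist_force': array([-0.22321789,  0.1372582 , -0.94855697]), 'moment': array([ 0.03281617, -0.01001646, -0.04478577]), 'finger_gap': 0.09281843451383957}
scene 57.13883082441964 [-0.05530873  0.          0.          0.          0.        ] [0.88449783 0.70712777 0.64530341]
side 46.390759318353375 [-0.03939031  0.          0.          0.          0.        ] [-0.05138368 -0.48599398  0.99439605]
wrist 68.67845576538699 [0.02090098 0.         0.         0.         0.        ] [[-6.23881198e-04 -9.64409485e-01 -2.64412475e-01  7.41368369e-02]
 [ 9.99999704e-01 -7.20568645e-04  2.68679542e-04 -7.89827981e-04]
 [-4.49644438e-04 -2.64412229e-01  9.64409649e-01 -8.11737335e-02]
 [ 0.00000000e+00  0.00000000e+00  0.00000000e+00  1.00000000e+00]]
```

View pics/scene0.png

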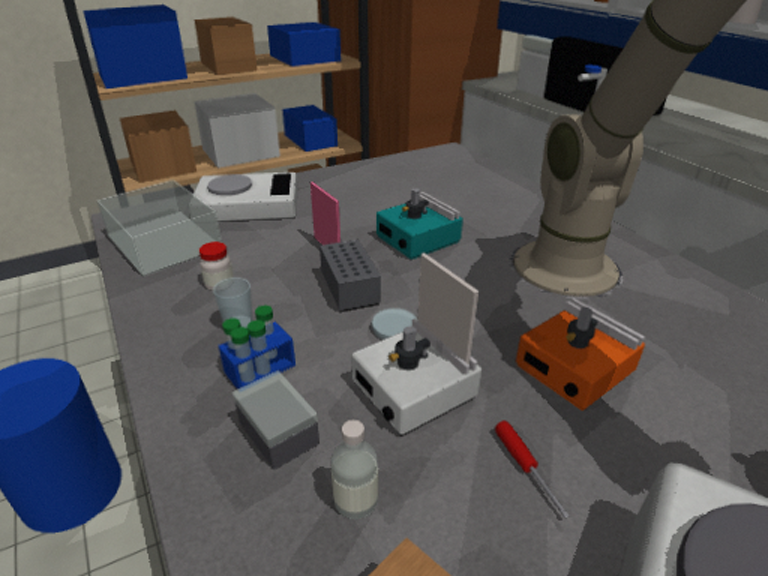

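View pics/side0.png

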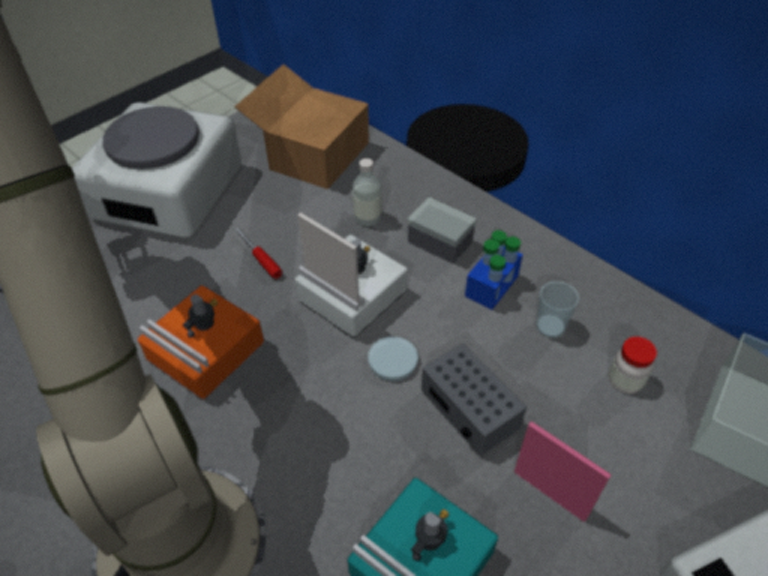

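Scene view: the white drive is at (415,380), with the white guard upright at its back (447,310). The look-alikes are an orange drive (580,360), a turquoise drive (418,222) and a pink slab (325,213). The white drive and guard match the description. The grey heater is at (350,273) in the scene view and (472,397) in the side view. Next is an enlarged crop to confirm this and pick corners.

Run:
```python
from h import *
import pickle
st,ims=pickle.load(open("a.pkl","rb"))
def c(n,x,y):
    a=ims[n]["color"][y:y+100,x:x+133,::-1]; a=cv2.resize(a,None,fx=3,fy=3,interpolation=cv2.INTER_CUBIC)
    for k in range(0,133,20): cv2.putText(a,str(x+k),(3*k,8),0,.3,(0,255,255),1); cv2.line(a,(3*k,8),(3*k,14),(0,255,255),1)
    for k in range(0,100,20): cv2.putText(a,str(y+k),(0,3*k+4),0,.3,(0,255,255),1)
    return a
m=np.vstack([np.hstack([c("scene",215,190),c("side",170,135)]),np.hstack([c("scene",190,120),c("side",270,220)])])
cv2.imwrite("pics/crop1.png",m)
```

```text
(no output)
```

View pics/crop1.png

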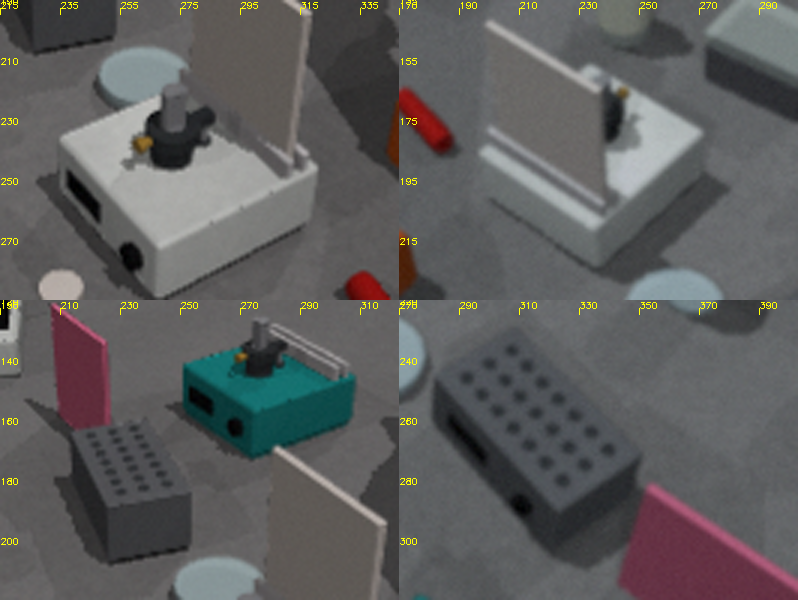

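```bash
cat > fit.py <<'E'
from h import *
import pickle
from scipy.optimize import least_squares
st,ims=pickle.load(open("a.pkl","rb"))
def fit(size,obs,shift=(0,0)):
    hx,hy,hz=size[0]/2,size[1]/2,size[2]
    best=None
    for k in range(8):
        def corners(p):
            c,s=np.cos(p[2]),np.sin(p[2])
            return np.array([[p[0]+c*a*hx-s*b*hy,p[1]+s*a*hx+c*b*hy,z] for z in(0,hz) for a,b in((1,1),(-1,1),(-1,-1),(1,-1))])
        top=[(n,u) for n,u,z in obs if z>0]
        m=np.mean([onz(ims[n],[u],hz)[0] for n,u in top],0)
        idx=None
        def res(p,idx=None):
            C=corners(p); r=[]
            for n,u,z in obs:
                q=proj(ims[n],C[4:] if z>0 else C[:4])-u
                r.append(q[np.argmin((q**2).sum(1))])
            return np.ravel(r)
        s=least_squares(res,[m[0],m[1],-np.pi+k*np.pi/4],loss="soft_l1")
        if best is None or s.cost<best.cost: best=s; R=res(s.x)
    return best.x,R.reshape(-1,2)
D=[("scene",(235.3,236),1),("scene",(267.3,272.3),1),("scene",(320.7,246.7),1),("scene",(267.3,289.3),0),
("side",(271.3,178.7),1),("side",(236,215),1),("side",(196.7,186),1),("side",(236,223.3),0)]
H=[("scene",(213.3,163.3),1),("scene",(237.7,159.3),1),("scene",(253.3,183.3),1),("scene",(226.7,188.3),1),("scene",(226.7,207.7),0),("scene",(253.3,202.7),0),
("side",(281.7,245),1),("side",(308.3,230.7),1),("side",(350.3,271.7),1),("side",(322.3,291.7),1),("side",(322.3,304),0)]
np.set_printoptions(precision=4,suppress=True)
for s,o in(((.16,.15,.07),D),((.09,.16,.075),H)):
    x,r=fit(s,o); print(x[:2],np.degrees(x[2])); print(r.T)
for n,u in(("side",(263.3,240)),("scene",(262,217))): print("dish",onz(ims[n],[u],.012))
E
python3 fit.py
```

```text
[0.5234 0.1681] -174.55083340385738
[[-3.5365  0.3169  0.5384 -0.4199  0.4897 -0.7496 -2.0334  0.2133]
 [-1.7825 -0.8931 -3.401   3.2207 -1.2059 -3.6352 -0.4759  4.0059]]
[ 0.4812 -0.1625] -9.82669968889987
[[-1.4109  0.3148  0.3028 -2.021  -0.9078  0.2771 -1.6248 -0.6145  0.6067
   0.2637 -3.1301]
 [-1.0671 -1.3562 -1.1901 -0.8228  0.2489 -0.3637  0.0918 -2.5365 -0.3927
  -0.6467  2.3754]]
dish [[ 0.4658 -0.0042  0.012 ]]
dish [[0.4724 0.0141 0.012 ]]
```

Request:
carry_out(series=[{"tx":-0.025,"ty":-0.025,"tz":-0.03,"wz":6},{"tx":-0.05,"ty":-0.05,"tz":-0.06,"wz":12},{"tx":-0.075,"ty":-0.075,"tz":-0.08,"wz":18},{"tx":-0.1,"ty":-0.1,"tz":-0.1,"wz":24},{"tx":-0.125,"ty":-0.125,"tz":-0.118,"wz":30},{"tx":-0.15,"ty":-0.15,"tz":-0.118,"wz":36},{"tx":-0.175,"ty":-0.175,"tz":-0.118,"wz":42},{"tx":-0.2,"ty":-0.2,"tz":-0.118,"wz":48}])

```text
invalid input
```

```bash
cat > go.py <<'E'
# python3 go.py x y z xtool_angle_deg : shift/turn from current pose to a tool-down pose
import sys; from h import *
from scipy.spatial.transform import Rotation as Ro
np.set_printoptions(precision=4,suppress=True)
def go(x,y,z,a,tilt=None):
    s=telemetry.sense(); R=np.array(s["eef_rot"]); a=np.radians(a)
    T=np.array([[np.cos(a),np.sin(a),0],[np.sin(a),-np.cos(a),0],[0,0,-1]])
    if tilt is not None: T=tilt@T
    print("t",s["clock"],"pos",s["ee_pos"],"F",s["wrist_force"],"gap",s["finger_gap"],"xang",np.degrees(np.arctan2(R[1,0],R[0,0])))
    print("shift",R.T@(np.array([x,y,z])-s["ee_pos"]),"turn",Ro.from_matrix(R.T@T).as_rotvec(degrees=True))
if __name__=="__main__": go(*map(float,sys.argv[1:5]))
E
python3 go.py .49 .17 .42 95.5
```

```text
t 0.15 pos [0.2216 0.69   0.302 ] F [ 0.3468 -0.7306  0.2266] gap 0.09257931372089441 xang 162.19776943924305
shift [-0.4145 -0.4132 -0.1174] turn [-0.0585  0.0461 66.6978]
```

Request:
carry_out(series=[{"tx":-0.02,"ty":-0.02,"tz":-0.02,"wx":0,"wy":0,"wz":6,"gripper":1},{"tx":-0.04,"ty":-0.04,"tz":-0.04,"wx":0,"wy":0,"wz":12,"gripper":1},{"tx":-0.065,"ty":-0.065,"tz":-0.06,"wx":0,"wy":0,"wz":18,"gripper":1},{"tx":-0.09,"ty":-0.09,"tz":-0.08,"wx":0,"wy":0,"wz":24,"gripper":1},{"tx":-0.115,"ty":-0.115,"tz":-0.1,"wx":0,"wy":0,"wz":30,"gripper":1},{"tx":-0.14,"ty":-0.14,"tz":-0.118,"wx":0,"wy":0,"wz":36,"gripper":1},{"tx":-0.17,"ty":-0.17,"tz":-0.118,"wx":0,"wy":0,"wz":42,"gripper":1},{"tx":-0.2,"ty":-0.2,"tz":-0.118,"wx":0,"wy":0,"wz":48,"gripper":1}])

```text
clock: 0.82
ee_pos: [0.3508, 0.4386, 0.4218]
eef_rot: [[-0.406, 0.914, 0.001], [0.914, 0.406, 0.002], [0.001, 0.002, -1.0]]
wrist_force: [0.5, 0.1, 0.9]
finger_gap: 0.0929
```

```bash
python3 go.py .49 .17 .42 95.5
```

```text
t 0.8167 pos [0.3508 0.4386 0.4218] F [0.4547 0.1188 0.8674] gap 0.09293970934821824 xang 113.93803100817712
shift [-0.302   0.0182  0.0014] turn [ 0.0819 -0.1007 18.438 ]
```

Request:
carry_out(series=[{"tx":-0.04,"ty":0,"tz":0,"wx":0,"wy":0,"wz":6,"gripper":1},{"tx":-0.08,"ty":0,"tz":0,"wx":0,"wy":0,"wz":12,"gripper":1},{"tx":-0.12,"ty":0,"tz":0,"wx":0,"wy":0,"wz":18,"gripper":1},{"tx":-0.16,"ty":0.018,"tz":0,"wx":0,"wy":0,"wz":18.4,"gripper":1},{"tx":-0.2,"ty":0.018,"tz":0,"wx":0,"wy":0,"wz":18.4,"gripper":1},{"tx":-0.24,"ty":0.018,"tz":0,"wx":0,"wy":0,"wz":18.4,"gripper":1},{"tx":-0.28,"ty":0.018,"tz":0,"wx":0,"wy":0,"wz":18.4,"gripper":1},{"tx":-0.302,"ty":0.018,"tz":0,"wx":0,"wy":0,"wz":18.4,"gripper":1}])

```text
clock: 1.48
ee_pos: [0.4916, 0.1673, 0.421]
eef_rot: [[-0.097, 0.995, 0.001], [0.995, 0.097, -0.001], [-0.001, 0.001, -1.0]]
wrist_force: [0.1, -0.4, 0.5]
finger_gap: 0.093
```

Run:
```python
from h import *
import pickle
st=telemetry.sense(); im=get_image("wrist"); pickle.dump((st,im),open("w1.pkl","wb")); print(st["ee_pos"],st["clock"]); save(im,"w1.png",s=1.5)
```

```text
[0.49164459 0.16730399 0.42099847] 1.4833
```

View pics/w1.png

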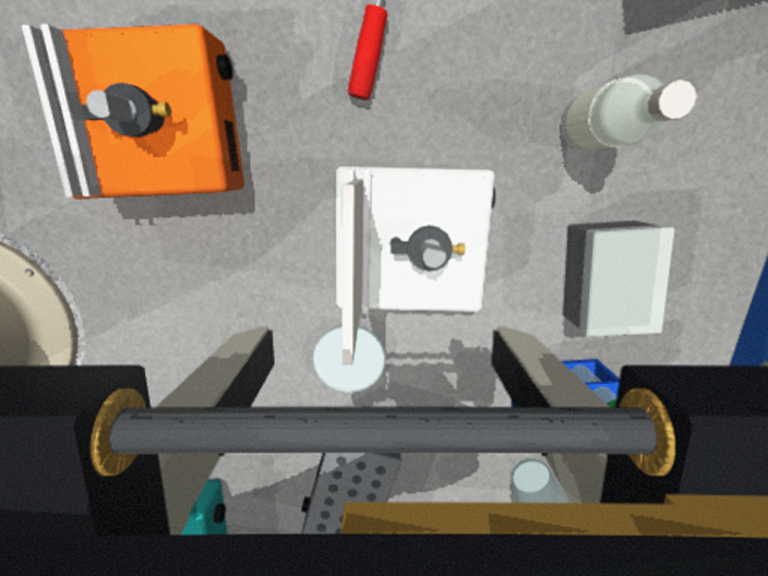

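Run:
```python
from h import *
import pickle
st,im=pickle.load(open("w1.pkl","rb"))
np.set_printoptions(precision=4,suppress=True)
f=lambda p,z:onz(im,np.array(p)/1.5,z,st)
p=f([(337,168),(492,170),(481,311),(337,306)],.07);print("drive",p,p.mean(0));
for i in range(4):
    d=p[(i+1)%4]-p[i];print(np.linalg.norm(d),np.degrees(np.arctan2(d[1],d[0])))
q=f([(350,183),(348,362)],.22); print("guard",q,np.linalg.norm(q[0]-q[1]))
print("shaft",f([(432,254)],.138),"collar",f([(429,247)],.104),"screw",f([(464,248)],.097),"ear",f([(392,247)],.097))
print("dish",f([(349,358)],.016))
print("heater",f([(323,452),(400,455),(305,530)],.075))
c=im["color"][:,:,::-1]
a=cv2.resize(c[135:195,245:325],None,fx=6,fy=6,interpolation=cv2.INTER_CUBIC); b=cv2.resize(c[105:255,210:260],None,fx=3,fy=2.4,interpolation=cv2.INTER_CUBIC)
cv2.imwrite("pics/crop2.png",np.hstack([a,b]))
```

```text
drive [[0.4395 0.235  0.07  ]
 [0.592  0.2477 0.07  ]
 [0.6046 0.1012 0.07  ]
 [0.4492 0.0919 0.07  ]] [0.5213 0.1689 0.07  ]
0.15301087539157002 4.759457916365497
0.147052661717413 -85.0884616453643
0.15567787200519026 -176.57600903546233
0.14344129004017664 93.86692409852697
guard [[0.4638 0.2282 0.22  ]
 [0.472  0.1011 0.22  ]] 0.12736408695640827
shaft [[0.5344 0.1712 0.138 ]] collar [[0.5354 0.1713 0.104 ]] screw [[0.5703 0.1723 0.097 ]] ear [[0.5005 0.1666 0.097 ]]
dish [[0.4646 0.0062 0.016 ]]
heater [[ 0.4456 -0.0882  0.075 ]
 [ 0.5362 -0.0837  0.075 ]
 [ 0.4303 -0.2019  0.075 ]]
```

View pics/crop2.png

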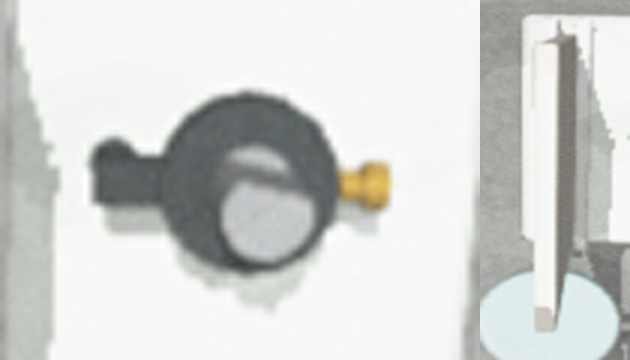

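The crop confirms it: white drive, shaft, brass screw toward the drive's +x, and the white guard in its slot. The flat faces roughly the drive's +y (image up). Now a close look at the heater.

Request:
carry_out(series=[{"tx":-0.04,"ty":0,"tz":0,"wx":0,"wy":0,"wz":0,"gripper":1},{"tx":-0.08,"ty":0,"tz":0,"wx":0,"wy":0,"wz":0,"gripper":1},{"tx":-0.12,"ty":0,"tz":0,"wx":0,"wy":0,"wz":0,"gripper":1},{"tx":-0.16,"ty":0,"tz":0,"wx":0,"wy":0,"wz":0,"gripper":1},{"tx":-0.2,"ty":0,"tz":0,"wx":0,"wy":0,"wz":0,"gripper":1},{"tx":-0.24,"ty":0,"tz":0,"wx":0,"wy":0,"wz":0,"gripper":1},{"tx":-0.27,"ty":0,"tz":0,"wx":0,"wy":0,"wz":0,"gripper":1},{"tx":-0.27,"ty":0,"tz":0,"wx":0,"wy":0,"wz":0,"gripper":1}])

```text
clock: 2.2
ee_pos: [0.5173, -0.1028, 0.4212]
eef_rot: [[-0.093, 0.996, 0.001], [0.996, 0.093, -0.002], [-0.003, 0.001, -1.0]]
wrist_force: [-0.2, -0.5, 1.3]
finger_gap: 0.0927
```

Run:
```python
from h import *
import pickle
st=telemetry.sense(); im=get_image("wrist"); pickle.dump((st,im),open("w2.pkl","wb")); print(st["ee_pos"],st["clock"]); save(im,"w2.png",s=1.5)
```

```text
[ 0.51726712 -0.10279671  0.42118613] 2.2
```

View pics/w2.png

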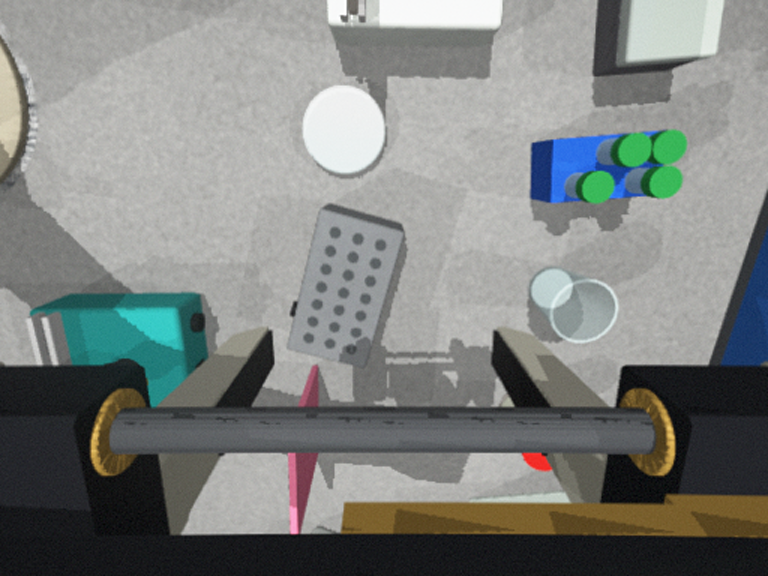

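```bash
python3 - <<'E'
from h import *
import pickle
st,im=pickle.load(open("w2.pkl","rb"))
np.set_printoptions(precision=4,suppress=True)
f=lambda p,z:onz(im,np.array(p)/1.5,z,st)
p=f([(322,213),(403,235),(366,366),(289,347)],.075);print(p,p.mean(0))
for i in range(4):
    d=p[(i+1)%4]-p[i];print(np.linalg.norm(d),np.degrees(np.arctan2(d[1],d[0])))
print("rack,beaker",f([(540,170),(552,290)],[.0,0.]),"pink top",f([(317,367)],.15), "drive edge",f([(329,28),(500,28)],.0))
st,im=pickle.load(open("w1.pkl","rb"))
E
python3 go.py .466 .165 .26 94.5
sed -i 's/z>0 else/z>0 else/' fit.py
```

```text
[[ 0.4537 -0.0802  0.075 ]
 [ 0.537  -0.0947  0.075 ]
 [ 0.5116 -0.244   0.075 ]
 [ 0.4258 -0.229   0.075 ]] [ 0.482 -0.162  0.075]
0.0845794521249055 -9.88626024631271
0.15147052900135782 -99.66894759756738
0.08715318037920501 170.07199263991012
0.15141913602715262 79.35723440443816
rack,beaker [[ 0.6902 -0.0173  0.    ]
 [ 0.7327 -0.1572  0.    ]] pink top [[ 0.4666 -0.2116  0.15  ]] drive edge [[0.4412 0.104  0.    ]
 [0.6201 0.1203 0.    ]]
t 2.25 pos [ 0.5174 -0.0997  0.4208] F [ 0.1574  0.4681 -0.3888] gap 0.09301484581955141 xang 95.47422679562811
shift [ 0.2685 -0.0259  0.1606] turn [0.0066 0.0512 0.9742]
```

Request:
carry_out(series=[{"tx":0.04,"ty":0,"tz":0,"wx":0,"wy":0,"wz":0.5,"gripper":1},{"tx":0.08,"ty":-0.01,"tz":0,"wx":0,"wy":0,"wz":1,"gripper":1},{"tx":0.12,"ty":-0.02,"tz":0,"wx":0,"wy":0,"wz":1,"gripper":1},{"tx":0.16,"ty":-0.026,"tz":0,"wx":0,"wy":0,"wz":1,"gripper":1},{"tx":0.2,"ty":-0.026,"tz":0,"wx":0,"wy":0,"wz":1,"gripper":1},{"tx":0.24,"ty":-0.026,"tz":0,"wx":0,"wy":0,"wz":1,"gripper":1},{"tx":0.268,"ty":-0.026,"tz":0.02,"wx":0,"wy":0,"wz":1,"gripper":1},{"tx":0.268,"ty":-0.026,"tz":0.04,"wx":0,"wy":0,"wz":1,"gripper":1}])

```text
clock: 2.92
ee_pos: [0.4634, 0.1754, 0.3806]
eef_rot: [[-0.094, 0.996, 0.001], [0.996, 0.094, 0.003], [0.003, 0.002, -1.0]]
wrist_force: [-0.2, -0.6, 0.3]
finger_gap: 0.0928
```

```bash
python3 go.py .467 .165 .26 94.5;python3 - <<'E'
from h import *
import pickle
st,im=pickle.load(open("w2.pkl","rb"))
print(onz(im,[(317/1.5,367/1.5)],0,st))
E
```

```text
t 2.9167 pos [0.4634 0.1754 0.3806] F [-0.1861 -0.6021  0.2844] gap 0.09281007695066869 xang 95.3801954867369
shift [-0.0111  0.0024  0.1205] turn [ 0.089 -0.192  0.88 ]
[[ 0.4484163  -0.28888075  0.        ]]
```

Request:
carry_out(series=[{"tx":0,"ty":0,"tz":0.02,"wx":0,"wy":0,"wz":0,"gripper":1},{"tx":0,"ty":0,"tz":0.05,"wx":0,"wy":0,"wz":0,"gripper":1},{"tx":0,"ty":0,"tz":0.075,"wx":0,"wy":0,"wz":0,"gripper":1},{"tx":0,"ty":0,"tz":0.095,"wx":0,"wy":0,"wz":0,"gripper":1},{"tx":0,"ty":0,"tz":0.11,"wx":0,"wy":0,"wz":0,"gripper":1},{"tx":0,"ty":0,"tz":0.12,"wx":0,"wy":0,"wz":0,"gripper":1},{"tx":0,"ty":0,"tz":0.12,"wx":0,"wy":0,"wz":0,"gripper":1}])

```text
clock: 3.5
ee_pos: [0.4636, 0.1683, 0.259]
eef_rot: [[-0.085, 0.996, -0.003], [0.996, 0.085, -0.001], [-0.001, -0.003, -1.0]]
wrist_force: [-0.4, -0.3, -0.4]
finger_gap: 0.0928
```

```bash
python3 go.py .467 .165 .26 94.5
```

```text
t 3.5 pos [0.4636 0.1683 0.259 ] F [-0.4001 -0.2924 -0.4252] gap 0.09283875564350769 xang 94.88993164034268
shift [-0.0035  0.0031 -0.001 ] turn [-0.175   0.0544  0.3898]
```

Request:
carry_out(series=[{"tx":-0.003,"ty":0.003,"tz":0,"wx":0,"wy":0,"wz":0,"gripper":0.5},{"tx":-0.003,"ty":0.003,"tz":0,"wx":0,"wy":0,"wz":0,"gripper":0},{"tx":-0.003,"ty":0.003,"tz":0,"wx":0,"wy":0,"wz":0,"gripper":0},{"tx":-0.003,"ty":0.003,"tz":0,"wx":0,"wy":0,"wz":0,"gripper":0},{"tx":-0.003,"ty":0.003,"tz":0,"wx":0,"wy":0,"wz":0,"gripper":0},{"tx":-0.003,"ty":0.003,"tz":0,"wx":0,"wy":0,"wz":0,"gripper":0},{"tx":-0.003,"ty":0.003,"tz":0,"wx":0,"wy":0,"wz":0,"gripper":0},{"tx":-0.003,"ty":0.003,"tz":0,"wx":0,"wy":0,"wz":0,"gripper":0}], force=40)

```text
clock: 4.17
ee_pos: [0.468, 0.1646, 0.2609]
eef_rot: [[-0.084, 0.997, 0.0], [0.997, 0.084, 0.0], [0.0, 0.0, -1.0]]
wrist_force: [0.2, 0.6, 0.1]
finger_gap: 0.0443
```

Request:
carry_out(series=[{"tx":0,"ty":0,"tz":0,"wx":0,"wy":0,"wz":0,"gripper":0},{"tx":0,"ty":0,"tz":0,"wx":0,"wy":0,"wz":0,"gripper":0},{"tx":0,"ty":0,"tz":0,"wx":0,"wy":0,"wz":0,"gripper":0},{"tx":0,"ty":0,"tz":0,"wx":0,"wy":0,"wz":0,"gripper":0},{"tx":0,"ty":0,"tz":0,"wx":0,"wy":0,"wz":0,"gripper":0},{"tx":0,"ty":0,"tz":0,"wx":0,"wy":0,"wz":0,"gripper":0},{"tx":0,"ty":0,"tz":0,"wx":0,"wy":0,"wz":0,"gripper":0},{"tx":0,"ty":0,"tz":0,"wx":0,"wy":0,"wz":0,"gripper":0}])

```text
clock: 4.83
ee_pos: [0.468, 0.1646, 0.2607]
eef_rot: [[-0.084, 0.997, -0.0], [0.997, 0.084, -0.0], [-0.0, -0.0, -1.0]]
wrist_force: [-0.8, -0.1, -0.5]
finger_gap: 0.0077
```

```bash
python3 go.py .467 .165 .26 94.5
```

```text
t 4.8333 pos [0.468  0.1646 0.2607] F [-0.8445 -0.1158 -0.5345] gap 0.007715371351595308 xang 94.79396089934363
shift [ 0.0005 -0.001   0.0007] turn [-0.0023  0.0042  0.294 ]
```

Request:
carry_out(series=[{"tx":0,"ty":0,"tz":-0.008,"wx":0,"wy":0,"wz":0,"gripper":0},{"tx":0,"ty":0,"tz":-0.02,"wx":0,"wy":0,"wz":0,"gripper":0},{"tx":0,"ty":0,"tz":-0.04,"wx":0,"wy":0,"wz":0,"gripper":0},{"tx":0,"ty":0,"tz":-0.06,"wx":0,"wy":0,"wz":0,"gripper":0},{"tx":0,"ty":0,"tz":-0.075,"wx":0,"wy":0,"wz":0,"gripper":0},{"tx":0,"ty":0,"tz":-0.08,"wx":0,"wy":0,"wz":0,"gripper":0},{"tx":0,"ty":0,"tz":-0.08,"wx":0,"wy":0,"wz":0,"gripper":0},{"tx":0,"ty":0,"tz":-0.08,"wx":0,"wy":0,"wz":0,"gripper":0}])

```text
clock: 5.5
ee_pos: [0.4677, 0.1646, 0.3405]
eef_rot: [[-0.084, 0.996, -0.0], [0.996, 0.084, 0.0], [0.0, -0.0, -1.0]]
wrist_force: [-0.6, 0.1, -2.9]
finger_gap: 0.0076
```

```bash
python3 go.py .5223 -.164 .34 80
```

```text
t 5.5 pos [0.4677 0.1646 0.3405] F [-0.5747  0.1009 -2.8689] gap 0.007602669184294401 xang 94.81228949994296
shift [-0.3321  0.0268  0.0005] turn [-0.0032 -0.0099 14.8123]
```

Request:
carry_out(series=[{"tx":-0.015,"ty":0,"tz":0,"wx":0,"wy":0,"wz":0,"gripper":0},{"tx":-0.045,"ty":0,"tz":0,"wx":0,"wy":0,"wz":0,"gripper":0},{"tx":-0.08,"ty":0,"tz":0,"wx":0,"wy":0,"wz":0,"gripper":0},{"tx":-0.12,"ty":0,"tz":0,"wx":0,"wy":0,"wz":0,"gripper":0},{"tx":-0.16,"ty":0,"tz":0,"wx":0,"wy":0,"wz":3,"gripper":0},{"tx":-0.2,"ty":0.005,"tz":0,"wx":0,"wy":0,"wz":6,"gripper":0},{"tx":-0.235,"ty":0.01,"tz":0,"wx":0,"wy":0,"wz":9,"gripper":0},{"tx":-0.265,"ty":0.015,"tz":0,"wx":0,"wy":0,"wz":12,"gripper":0}])

```text
clock: 6.17
ee_pos: [0.5046, -0.1009, 0.3398]
eef_rot: [[0.13, 0.992, -0.002], [0.992, -0.13, -0.001], [-0.001, -0.001, -1.0]]
wrist_force: [0.0, 0.0, -1.1]
finger_gap: 0.008
```

```bash
python3 go.py .5223 -.164 .34 80
```

```text
t 6.1667 pos [ 0.5046 -0.1009  0.3398] F [ 0.0054  0.0433 -1.0989] gap 0.0080296808298173 xang 82.5556845691974
shift [-0.0603  0.0257 -0.0002] turn [-0.0813  0.0435  2.5557]
```

Request:
carry_out(series=[{"tx":-0.025,"ty":0.01,"tz":0,"wx":0,"wy":0,"wz":1,"gripper":0},{"tx":-0.045,"ty":0.02,"tz":0,"wx":0,"wy":0,"wz":2,"gripper":0},{"tx":-0.06,"ty":0.0255,"tz":0,"wx":0,"wy":0,"wz":2.5,"gripper":0},{"tx":-0.06,"ty":0.0255,"tz":0,"wx":-4,"wy":0,"wz":2.5,"gripper":0},{"tx":-0.06,"ty":0.0255,"tz":0.03,"wx":-9,"wy":0,"wz":2.5,"gripper":0},{"tx":-0.06,"ty":0.0255,"tz":0.06,"wx":-13,"wy":0,"wz":2.5,"gripper":0},{"tx":-0.06,"ty":0.0255,"tz":0.085,"wx":-15,"wy":0,"wz":2.5,"gripper":0},{"tx":-0.06,"ty":0.0255,"tz":0.1,"wx":-15,"wy":0,"wz":2.5,"gripper":0}])

```text
clock: 6.83
ee_pos: [0.5199, -0.1605, 0.2373]
eef_rot: [[0.169, 0.953, 0.252], [0.986, -0.165, -0.038], [0.005, 0.255, -0.967]]
wrist_force: [-0.8, 0.7, -1.8]
finger_gap: 0.0081
```

```bash
cat > lean.py <<'E'
from go import *
def lean(lx,ly,z,th=15):
    a=np.radians(-10); hx=np.array([np.cos(a),np.sin(a)]); hy=np.array([-hx[1],hx[0]])
    p=np.array([.482,-.162])+lx*hx+ly*hy
    s=telemetry.sense(); d=np.array(s["ee_pos"])[:2]-[.482,-.162]; zt=np.array(s["eef_rot"])[:,2]
    foot=np.array(s["ee_pos"])+.1907*zt; f=foot[:2]-[.482,-.162]
    print("local TCP",d@hx,d@hy,"foot",f@hx,f@hy,foot[2])
    go(*p,z,80,Ro.from_rotvec(-th*np.r_[hy,0],degrees=True).as_matrix())
lean(*map(float,sys.argv[1:4]))
E
python3 lean.py .0298 .005 .192
```

```text
local TCP 0.03706833597850032 0.008031614687339213 foot 0.08570188945654732 0.00924700504722172 0.05291879499767807
t 6.8333 pos [ 0.5199 -0.1605  0.2373] F [-0.8101  0.6967 -1.781 ] gap 0.008142258779078565 xang 80.27389640119573
shift [-0.0032 -0.0186  0.0419] turn [-0.2239 -0.3655  0.1862]
```

Request:
carry_out(series=[{"tx":-0.001,"ty":-0.004,"tz":0.01,"wx":0,"wy":0,"wz":0,"gripper":0},{"tx":-0.002,"ty":-0.009,"tz":0.02,"wx":0,"wy":0,"wz":0,"gripper":0},{"tx":-0.003,"ty":-0.014,"tz":0.032,"wx":0,"wy":0,"wz":0,"gripper":0},{"tx":-0.003,"ty":-0.018,"tz":0.04,"wx":0,"wy":0,"wz":0,"gripper":0},{"tx":-0.003,"ty":-0.018,"tz":0.04,"wx":0,"wy":0,"wz":0,"gripper":0},{"tx":-0.003,"ty":-0.018,"tz":0.04,"wx":0,"wy":0,"wz":0,"gripper":0}])

```text
clock: 7.33
ee_pos: [0.5147, -0.1627, 0.1963]
eef_rot: [[0.169, 0.953, 0.253], [0.986, -0.165, -0.038], [0.006, 0.256, -0.967]]
wrist_force: [0.2, 0.1, -1.2]
finger_gap: 0.0076
```

```bash
python3 lean.py .0198 .005 .1855
```

```text
local TCP 0.03235221460179119 0.00502152754194942 foot 0.08116818256400757 0.006342853171743792 0.011937842319889869
t 7.3333 pos [ 0.5147 -0.1627  0.1963] F [ 0.1907  0.0641 -1.2475] gap 0.007616710036113125 xang 80.27868202857105
shift [-0.     -0.0149  0.0072] turn [-0.1672 -0.3973  0.1826]
```

Request:
carry_out(series=[{"tx":0,"ty":-0.001,"tz":0.004,"wx":0,"wy":-0.4,"wz":0,"gripper":0},{"tx":0,"ty":-0.002,"tz":0.008,"wx":0,"wy":-0.4,"wz":0,"gripper":0},{"tx":0,"ty":-0.0024,"tz":0.009,"wx":0,"wy":-0.4,"wz":0,"gripper":0},{"tx":0,"ty":-0.0026,"tz":0.01,"wx":0,"wy":-0.4,"wz":0,"gripper":0},{"tx":0,"ty":-0.0028,"tz":0.0105,"wx":0,"wy":-0.4,"wz":0,"gripper":0},{"tx":0,"ty":-0.0028,"tz":0.0105,"wx":0,"wy":-0.4,"wz":0,"gripper":0}])

```text
clock: 7.83
ee_pos: [0.5156, -0.1623, 0.1866]
eef_rot: [[0.17, 0.952, 0.255], [0.985, -0.164, -0.045], [-0.001, 0.259, -0.966]]
wrist_force: [0.4, -0.3, -2.3]
finger_gap: 0.0078
```

```bash
python3 lean.py .0198 .005 .1855
```

```text
local TCP 0.03315168313989977 0.005503388322973709 foot 0.08252541575355081 0.005500299575506343 0.002413934077900304
t 7.8333 pos [ 0.5156 -0.1623  0.1866] F [ 0.4343 -0.3385 -2.256 ] gap 0.007783645747715249 xang 80.22711270118721
shift [-0.0004 -0.0132 -0.0024] turn [0.0053 0.0009 0.2354]
```

Request:
carry_out(series=[{"tx":0,"ty":-0.003,"tz":-0.0008,"wx":0,"wy":0,"wz":0,"gripper":0},{"tx":0,"ty":-0.006,"tz":-0.0016,"wx":0,"wy":0,"wz":0,"gripper":0},{"tx":0,"ty":-0.008,"tz":-0.0022,"wx":0,"wy":0,"wz":0,"gripper":0},{"tx":0,"ty":-0.009,"tz":-0.0024,"wx":0,"wy":0,"wz":0,"gripper":0},{"tx":0,"ty":-0.01,"tz":-0.0027,"wx":0,"wy":0,"wz":0,"gripper":0},{"tx":0,"ty":-0.011,"tz":-0.003,"wx":0,"wy":0,"wz":0,"gripper":0},{"tx":0,"ty":-0.012,"tz":-0.0032,"wx":0,"wy":0,"wz":0,"gripper":0},{"tx":0,"ty":-0.012,"tz":-0.0032,"wx":0,"wy":0,"wz":0,"gripper":0}])

```text
clock: 8.5
ee_pos: [0.5031, -0.1603, 0.1866]
eef_rot: [[0.17, 0.952, 0.255], [0.985, -0.164, -0.045], [-0.001, 0.259, -0.966]]
wrist_force: [-1.2, 0.0, -1.2]
finger_gap: 0.0079
```

```bash
python3 lean.py .0198 .005 .1855
```

```text
local TCP 0.0205270618205692 0.005363981289156695 foot 0.0698597780784784 0.005356553319967779 0.002347809939361317
t 8.5 pos [ 0.5031 -0.1603  0.1866] F [-1.2013  0.0429 -1.1862] gap 0.007918073052450772 xang 80.21666020640559
shift [-0.0004 -0.001   0.0008] turn [-0.0075  0.0022  0.2249]
```

Request:
carry_out(series=[{"tx":0,"ty":-0.0003,"tz":0.001,"wx":0,"wy":0,"wz":0,"gripper":0},{"tx":0,"ty":-0.0005,"tz":0.0018,"wx":0,"wy":0,"wz":0,"gripper":0},{"tx":0,"ty":-0.0007,"tz":0.0025,"wx":0,"wy":0,"wz":0,"gripper":0},{"tx":0,"ty":-0.0007,"tz":0.0025,"wx":0,"wy":0,"wz":0,"gripper":0},{"tx":0,"ty":-0.0007,"tz":0.0025,"wx":0,"wy":0,"wz":0,"gripper":0}])

```text
clock: 8.92
ee_pos: [0.5032, -0.1604, 0.185]
eef_rot: [[0.17, 0.951, 0.256], [0.985, -0.164, -0.045], [-0.001, 0.26, -0.966]]
wrist_force: [-5.7, 1.0, 15.8]
finger_gap: 0.0077
```

```bash
python3 lean.py .0198 .005 .1855
```

```text
local TCP 0.020635266181118984 0.005250085695315709 foot 0.07027034432232876 0.0052991060783078945 0.0008503088983652651
t 8.9167 pos [ 0.5032 -0.1604  0.185 ] F [-5.7222  0.9927 15.7772] gap 0.007713934576205529 xang 80.20125684960759
shift [-0.0002 -0.0007 -0.0007] turn [ 0.0866 -0.0146  0.2045]
```

Request:
carry_out(series=[{"tx":0,"ty":0.0003,"tz":-0.0012,"wx":0,"wy":0,"wz":0,"gripper":0},{"tx":0,"ty":-0.0007,"tz":-0.0015,"wx":0,"wy":0,"wz":0,"gripper":0},{"tx":0,"ty":-0.0015,"tz":-0.0017,"wx":0,"wy":0,"wz":0,"gripper":0},{"tx":0,"ty":-0.0022,"tz":-0.0019,"wx":0,"wy":0,"wz":0,"gripper":0},{"tx":0,"ty":-0.003,"tz":-0.0021,"wx":0,"wy":0,"wz":0,"gripper":0},{"tx":0,"ty":-0.003,"tz":-0.0021,"wx":0,"wy":0,"wz":0,"gripper":0}])

```text
clock: 9.42
ee_pos: [0.5012, -0.16, 0.1855]
eef_rot: [[0.17, 0.951, 0.257], [0.985, -0.164, -0.046], [-0.002, 0.261, -0.965]]
wrist_force: [4.7, 0.1, -1.2]
finger_gap: 0.0078
```

```bash
python3 lean.py .0198 .005 .1855
```

```text
local TCP 0.018537139711070676 0.005295157480999425 foot 0.06829315521611436 0.005170348863131852 0.0014078652390302482
t 9.4167 pos [ 0.5012 -0.16    0.1855] F [ 4.651   0.0716 -1.1606] gap 0.007828520784610443 xang 80.20253614977965
shift [-0.0003  0.0012  0.0003] turn [0.1241 0.0377 0.2199]
```

Request:
carry_out(series=[{"tx":0,"ty":0,"tz":0.0006,"wx":0,"wy":0,"wz":0,"gripper":0},{"tx":0,"ty":0,"tz":0.0006,"wx":0,"wy":0,"wz":0,"gripper":0.05},{"tx":0,"ty":0,"tz":0.0006,"wx":0,"wy":0,"wz":0,"gripper":0.15},{"tx":0,"ty":0,"tz":0.0006,"wx":0,"wy":0,"wz":0,"gripper":0.25},{"tx":0,"ty":0,"tz":0.0006,"wx":0,"wy":0,"wz":0,"gripper":0.35},{"tx":0,"ty":0,"tz":0.0006,"wx":0,"wy":0,"wz":0,"gripper":0.35},{"tx":0,"ty":0,"tz":0.0006,"wx":0,"wy":0,"wz":0,"gripper":0.35},{"tx":0,"ty":0,"tz":0.0006,"wx":0,"wy":0,"wz":0,"gripper":0.35}])

```text
clock: 10.08
ee_pos: [0.4998, -0.1597, 0.1845]
eef_rot: [[0.17, 0.952, 0.254], [0.985, -0.164, -0.045], [-0.001, 0.258, -0.966]]
wrist_force: [-0.2, 0.3, -0.1]
finger_gap: 0.0326
```

Request:
carry_out(series=[{"tx":0,"ty":0,"tz":-0.01,"wx":0,"wy":0,"wz":0,"gripper":0.35},{"tx":0,"ty":0,"tz":-0.03,"wx":0,"wy":0,"wz":0,"gripper":0.35},{"tx":0,"ty":0,"tz":-0.06,"wx":0,"wy":0,"wz":0,"gripper":0.35},{"tx":0,"ty":0,"tz":-0.1,"wx":0,"wy":0,"wz":0,"gripper":0.35},{"tx":0,"ty":0,"tz":-0.14,"wx":5,"wy":0,"wz":0,"gripper":0.35},{"tx":0,"ty":0,"tz":-0.17,"wx":10,"wy":0,"wz":0,"gripper":0.35},{"tx":0,"ty":0,"tz":-0.2,"wx":15,"wy":0,"wz":0,"gripper":0.35},{"tx":0,"ty":0,"tz":-0.2,"wx":15,"wy":0,"wz":0,"gripper":0.35}])

```text
clock: 10.75
ee_pos: [0.4496, -0.151, 0.3826]
eef_rot: [[0.169, 0.986, -0.003], [0.986, -0.169, -0.001], [-0.001, -0.003, -1.0]]
wrist_force: [1.1, 0.7, 0.9]
finger_gap: 0.0328
```

```bash
python3 go.py .535 .13 .40 74;python3 - <<'E'
from h import *
a=get_image("scene");b=get_image("side")
c=lambda im,x,y:cv2.resize(im["color"][y:y+130,x:x+130,::-1],None,fx=3,fy=3,interpolation=cv2.INTER_CUBIC)
cv2.imwrite("pics/lean.png",np.hstack([c(a,170,90),c(b,260,170)]))
E
```

```text
t 10.75 pos [ 0.4496 -0.151   0.3826] F [1.0869 0.7441 0.8654] gap 0.03275619722959244 xang 80.25641560286024
shift [ 0.2914  0.0365 -0.0179] turn [-0.1822  0.0866  6.2563]
```

View pics/lean.png

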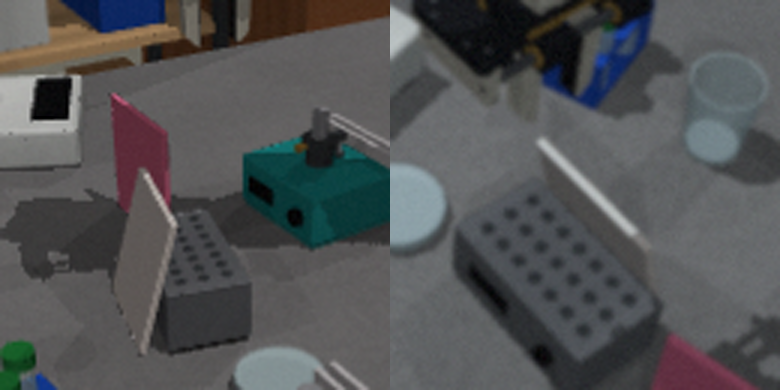

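Guard leans on the heater's +x face, its foot on the bench (in the scene half it runs from (140,345) up to (150,175)). Now the shaft.

Request:
carry_out(series=[{"tx":0.02,"ty":0,"tz":0,"wx":0,"wy":0,"wz":-2,"gripper":0.6},{"tx":0.06,"ty":0.01,"tz":0,"wx":0,"wy":0,"wz":-4,"gripper":0.6},{"tx":0.1,"ty":0.02,"tz":0,"wx":0,"wy":0,"wz":-6,"gripper":0.6},{"tx":0.14,"ty":0.03,"tz":0,"wx":0,"wy":0,"wz":-8,"gripper":0.6},{"tx":0.18,"ty":0.03,"tz":0,"wx":0,"wy":0,"wz":-10,"gripper":0.6},{"tx":0.22,"ty":0.03,"tz":0,"wx":0,"wy":0,"wz":-12,"gripper":0.6},{"tx":0.26,"ty":0.03,"tz":0,"wx":0,"wy":0,"wz":-14.4,"gripper":0.6},{"tx":0.29,"ty":0.03,"tz":0,"wx":0,"wy":0,"wz":-14.4,"gripper":0.6}])

```text
clock: 11.52
ee_pos: [0.5275, 0.1333, 0.3756]
eef_rot: [[-0.085, 0.996, -0.001], [0.996, 0.085, -0.0], [0.0, -0.001, -1.0]]
wrist_force: [1.3, -0.2, -0.5]
finger_gap: 0.0561
```

```bash
python3 go.py .535 .171 .30 94.7
```

```text
t 11.5167 pos [0.5275 0.1333 0.3756] F [ 1.2611 -0.1751 -0.4584] gap 0.05614440007842343 xang 94.87051414572943
shift [0.037  0.0107 0.0756] turn [-0.0645 -0.0001  0.1705]
```

Request:
carry_out(series=[{"tx":0.015,"ty":0.004,"tz":0.02,"wx":0,"wy":0,"wz":0,"gripper":0.6},{"tx":0.03,"ty":0.008,"tz":0.045,"wx":0,"wy":0,"wz":0,"gripper":0.6},{"tx":0.037,"ty":0.0107,"tz":0.065,"wx":0,"wy":0,"wz":0,"gripper":0.6},{"tx":0.037,"ty":0.0107,"tz":0.0755,"wx":0,"wy":0,"wz":0,"gripper":0.6},{"tx":0.037,"ty":0.0107,"tz":0.0755,"wx":0,"wy":0,"wz":0,"gripper":0.6},{"tx":0.037,"ty":0.0107,"tz":0.0755,"wx":0,"wy":0,"wz":0,"gripper":0.6}])

```text
clock: 12.02
ee_pos: [0.5353, 0.1661, 0.3015]
eef_rot: [[-0.078, 0.997, -0.001], [0.997, 0.078, -0.002], [-0.002, -0.001, -1.0]]
wrist_force: [0.6, -0.3, 1.1]
finger_gap: 0.0559
```

Run:
```python
from h import *
import pickle
st=telemetry.sense(); im=get_image("wrist"); pickle.dump((st,im),open("w3.pkl","wb")); print(st["ee_pos"],st["clock"],st["eef_rot"])
u=proj(im,[.535,.171,.138],st)[0]; print(u)
x,y=int(u[0])-65,int(u[1])-50; print(x,y); save(im,"w3.png",(x,y,x+130,y+100),6)
```

```text
[0.53529914 0.16613632 0.30145867] 12.0167 [[-0.07849823  0.99691345 -0.00126815]
 [ 0.99691255  0.07849567 -0.00195062]
 [-0.00184506 -0.00141735 -0.99999729]]
[256.28498474 189.79315734]
191 139
```

View pics/w3.png

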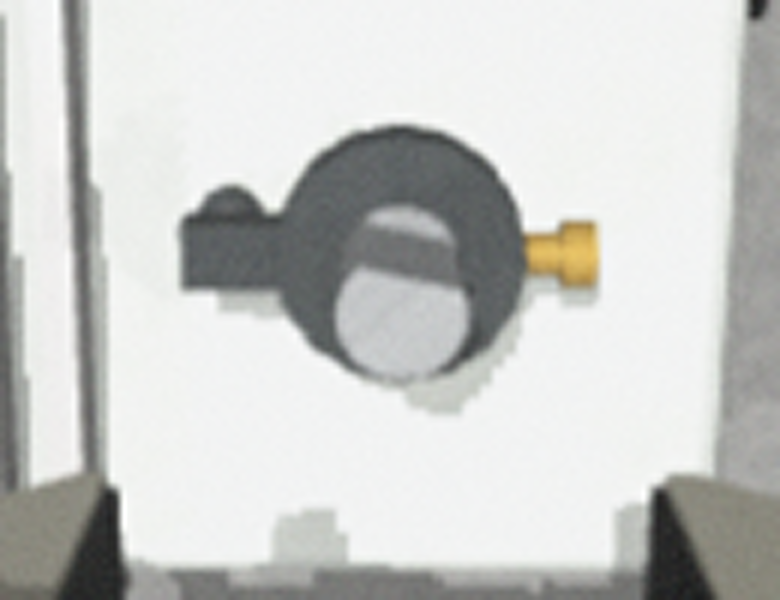

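```bash
python3 - <<'E'
from h import *
import pickle
st,im=pickle.load(open("w3.pkl","rb"))
f=lambda p,z:onz(im,np.array(p)/6+[191,139],z,st)
e=f([(345,262),(468,288)],.138);d=e[1]-e[0];print(e,np.linalg.norm(d),"flat normal",np.degrees(np.arctan2(d[1],d[0]))+90)
print("low arc",f([(345,228),(457,240)],.106))
c=f([(402,313)],.138);print("axis top",c)
cc=f([(402,252)],.104);print("collar",cc)
s=f([(590,252),(190,252)],.097);d=s[0]-s[1];print(s,np.linalg.norm(d),np.degrees(np.arctan2(d[1],d[0])))
l=f([(65,0),(97,470)],.088);print("rib",np.degrees(np.arctan2(*(l[0]-l[1])[[1,0]])))
r=f([(748,60),(716,460)],.07);print("edge",np.degrees(np.arctan2(*(r[0]-r[1])[[1,0]])))
E
python3 go.py .535 .171 .192 172
```

```text
[[0.52751256 0.17706818 0.138     ]
 [0.54620837 0.17450024 0.138     ]] 0.018871344922678595 flat normal 82.17917352805851
low arc [[0.52693442 0.17484846 0.106     ]
 [0.54588978 0.17425742 0.106     ]]
axis top [[0.53664855 0.16983593 0.138     ]]
collar [[0.53688256 0.17097126 0.104     ]]
[[0.56973113 0.17182312 0.097     ]
 [0.50026078 0.16636919 0.097     ]] 0.06968410064461993 4.488928495465821
rib 95.52457646008642
edge 93.19487392000347
t 12.0667 pos [0.5358 0.1661 0.3023] F [-0.0106 -0.3656  0.0821] gap 0.05566665561270097 xang 94.49280962466165
shift [ 0.005  -0.0004  0.1103] turn [ -0.0413   0.0628 -77.5072]
```

Request:
carry_out(series=[{"tx":0.004,"ty":0.001,"tz":0,"wx":0,"wy":0,"wz":-7,"gripper":0.6},{"tx":0.004,"ty":0.001,"tz":0,"wx":0,"wy":0,"wz":-14,"gripper":0.6},{"tx":0.004,"ty":0.001,"tz":0,"wx":0,"wy":0,"wz":-21,"gripper":0.6},{"tx":0.004,"ty":0.001,"tz":0,"wx":0,"wy":0,"wz":-28,"gripper":0.6},{"tx":0.004,"ty":0.001,"tz":0,"wx":0,"wy":0,"wz":-35,"gripper":0.6},{"tx":0.004,"ty":0.001,"tz":0,"wx":0,"wy":0,"wz":-42,"gripper":0.6},{"tx":0.004,"ty":0.001,"tz":0,"wx":0,"wy":0,"wz":-49,"gripper":0.6},{"tx":0.004,"ty":0.001,"tz":0,"wx":0,"wy":0,"wz":-55.5,"gripper":0.6}])

```text
clock: 12.73
ee_pos: [0.5368, 0.1706, 0.3036]
eef_rot: [[-0.869, 0.494, 0.002], [0.494, 0.869, 0.0], [-0.002, 0.001, -1.0]]
wrist_force: [-1.0, -1.2, 0.0]
finger_gap: 0.0553
```

Request:
carry_out(series=[{"tx":0,"ty":0,"tz":0,"wx":0,"wy":0,"wz":-7,"gripper":0.6},{"tx":0,"ty":0,"tz":0,"wx":0,"wy":0,"wz":-14,"gripper":0.6},{"tx":0,"ty":0,"tz":0,"wx":0,"wy":0,"wz":-19,"gripper":0.6},{"tx":0,"ty":0,"tz":0,"wx":0,"wy":0,"wz":-22,"gripper":0.6},{"tx":0,"ty":0,"tz":0,"wx":0,"wy":0,"wz":-22,"gripper":0.6},{"tx":0,"ty":0,"tz":0,"wx":0,"wy":0,"wz":-22,"gripper":0.6}])

```text
clock: 13.23
ee_pos: [0.5366, 0.1708, 0.3031]
eef_rot: [[-0.99, 0.14, 0.002], [0.14, 0.99, -0.0], [-0.002, 0.0, -1.0]]
wrist_force: [-0.3, 0.2, 0.2]
finger_gap: 0.0561
```

```bash
python3 go.py .5365 .1705 .192 172
```

```text
t 13.2333 pos [0.5366 0.1708 0.3031] F [-0.2666  0.2005  0.2207] gap 0.05608143681007883 xang 171.92803819425862
shift [ 0.0003 -0.0003  0.1111] turn [ 0.0036  0.0968 -0.072 ]
```

Straight down, then close on the shaft gently.

Request:
carry_out(series=[{"tx":0,"ty":0,"tz":0.03,"wx":0,"wy":0,"wz":0,"gripper":0.6},{"tx":0,"ty":0,"tz":0.06,"wx":0,"wy":0,"wz":0,"gripper":0.6},{"tx":0,"ty":0,"tz":0.085,"wx":0,"wy":0,"wz":0,"gripper":0.6},{"tx":0,"ty":0,"tz":0.1,"wx":0,"wy":0,"wz":0,"gripper":0.5},{"tx":0,"ty":0,"tz":0.11,"wx":0,"wy":0,"wz":0,"gripper":0.4},{"tx":0,"ty":0,"tz":0.111,"wx":0,"wy":0,"wz":0,"gripper":0.3},{"tx":0,"ty":0,"tz":0.111,"wx":0,"wy":0,"wz":0,"gripper":0.25},{"tx":0,"ty":0,"tz":0.111,"wx":0,"wy":0,"wz":0,"gripper":0.25}], force=15)

```text
clock: 13.9
ee_pos: [0.5368, 0.1715, 0.192]
eef_rot: [[-0.99, 0.138, 0.001], [0.138, 0.99, -0.001], [-0.001, -0.0, -1.0]]
wrist_force: [-0.7, 0.1, 0.3]
finger_gap: 0.0271
```

Request:
carry_out(series=[{"tx":0,"ty":0,"tz":0,"wx":0,"wy":0,"wz":0,"gripper":0},{"tx":0,"ty":0,"tz":0,"wx":0,"wy":0,"wz":0,"gripper":0},{"tx":0,"ty":0,"tz":0,"wx":0,"wy":0,"wz":0,"gripper":0},{"tx":0,"ty":0,"tz":0,"wx":0,"wy":0,"wz":0,"gripper":0},{"tx":0,"ty":0,"tz":0,"wx":0,"wy":0,"wz":0,"gripper":0}], force=20)

```text
clock: 14.32
ee_pos: [0.5364, 0.1684, 0.1921]
eef_rot: [[-0.99, 0.14, 0.001], [0.14, 0.99, -0.004], [-0.001, -0.003, -1.0]]
wrist_force: [-0.8, -10.5, 2.8]
finger_gap: 0.0158
```

```bash
python3 go.py .5365 .1705 .192 172; python3 -c "
from h import *;s=telemetry.sense();print(s['moment'],s['qpos'])"
```

```text
t 14.3167 pos [0.5364 0.1684 0.1921] F [ -0.752  -10.4835   2.8311] gap 0.015841904142739557 xang 171.94100084356177
shift [0.0002 0.0021 0.0001] turn [-0.1962  0.0598 -0.0591]
[-2.33855905  0.11478129 -0.08363739] [-35.57165462  33.15974516  17.97786209 119.43526507 -19.22092032
  30.15273906  78.3502477 ]
```

Run:
```python
from h import *
import pickle
def run(pk,drv=(.5217,.1693),yaw=4.5):
    st,im=pickle.load(open(pk,"rb")); g=cv2.GaussianBlur(cv2.cvtColor(im["color"],cv2.COLOR_RGB2GRAY).astype(np.float32),(0,0),1)
    a=np.radians(yaw); R=np.array([[np.cos(a),-np.sin(a)],[np.sin(a),np.cos(a)]])
    for nm,n,hw,L in(("+x",(1,0),.08,.075),("-x",(-1,0),.08,.075),("+y",(0,1),.075,.08),("-y",(0,-1),.075,.08)):
        n=np.array(n);t=np.array([-n[1],n[0]]);pts=[]
        for s in np.linspace(-.85*L,.85*L,60):
            o=np.arange(-.012,.0121,.0005)
            P=np.array([np.r_[R@(n*(hw+k)+t*s)+drv,.07] for k in o]); u=proj(im,P,st).astype(np.float32)
            if u.min()<2 or u[:,0].max()>509 or u[:,1].max()>225: continue
            v=cv2.remap(g,u[:,0:1],u[:,1:2],cv2.INTER_LINEAR)[:,0]; d=np.abs(np.diff(v)); k=d.argmax()
            if d[k]<3: continue
            pts.append((s,o[k]+.00025))
        if len(pts)<15: continue
        p=np.array(pts)
        for _ in range(4):
            c=np.polyfit(p[:,0],p[:,1],1); r=p[:,1]-np.polyval(c,p[:,0]); p=p[abs(r)<max(2*r.std(),.0006)]
        print(pk,nm,len(p),"yaw",yaw-np.degrees(c[0])*1,"or",yaw+np.degrees(c[0]),"off mm",c[1]*1e3,"rms",r.std()*1e3)
run("w1.pkl");run("w3.pkl")
```

```text
w1.pkl +x 53 yaw 3.871357709044747 or 5.128642290955253 off mm -3.0578869675242433 rms 0.4335432586265333
w1.pkl -x 60 yaw 3.825195319395905 or 5.174804680604095 off mm -0.666666666666657 rms 0.3747563603989578
w1.pkl +y 59 yaw 4.277480952084024 or 4.722519047915976 off mm -1.424400381111631 rms 0.41136812650444377
w1.pkl -y 46 yaw 4.2494787017762015 or 4.7505212982237985 off mm -1.6809904760648968 rms 0.5208524432243428
w3.pkl +x 48 yaw 3.8736496874514392 or 5.126350312548561 off mm -2.7142571919997227 rms 0.3463482637300484
w3.pkl -x 55 yaw 4.028877552748041 or 4.971122447251959 off mm -1.7911377403060338 rms 0.32706476326547246
w3.pkl +y 56 yaw 3.9813610216568636 or 5.018638978343136 off mm -1.6659030711643192 rms 0.19415858744368067
```

Request:
carry_out(series=[{"tx":0.0,"ty":-0.0028,"tz":0,"wx":0,"wy":0,"wz":0,"gripper":0},{"tx":0.0,"ty":-0.0028,"tz":0,"wx":0,"wy":0,"wz":5,"gripper":0},{"tx":0.0003,"ty":-0.0028,"tz":0,"wx":0,"wy":0,"wz":11,"gripper":0},{"tx":0.0005,"ty":-0.0027,"tz":0,"wx":0,"wy":0,"wz":17,"gripper":0},{"tx":0.0007,"ty":-0.0026,"tz":0,"wx":0,"wy":0,"wz":23,"gripper":0},{"tx":0.0009,"ty":-0.0025,"tz":0,"wx":0,"wy":0,"wz":29,"gripper":0},{"tx":0.001,"ty":-0.0024,"tz":0,"wx":0,"wy":0,"wz":35,"gripper":0},{"tx":0.0012,"ty":-0.0023,"tz":0,"wx":0,"wy":0,"wz":40,"gripper":0}], force=25)

```text
clock: 14.98
ee_pos: [0.5354, 0.1692, 0.1921]
eef_rot: [[-0.667, 0.745, 0.002], [0.745, 0.667, -0.001], [-0.002, 0.001, -1.0]]
wrist_force: [2.0, -2.6, 0.9]
finger_gap: 0.0149
```

```bash
python3 go.py .5347 .1702 .192 94; python3 -c "
from h import *;s=telemetry.sense();print(s['moment'],s['qpos'])"
```

```text
t 14.9833 pos [0.5354 0.1692 0.1921] F [ 2.0059 -2.5911  0.9153] gap 0.01492065833064617 xang 131.81053161295884
shift [0.0012 0.0001 0.0001] turn [ 0.0982  0.0744 37.8106]
[-0.74412767 -0.13548391  0.09081874] [-42.97182871  35.09184172  29.33377667 120.05271847 -31.61077791
  32.36057259  50.97107827]
```

Request:
carry_out(series=[{"tx":0.0002,"ty":0,"tz":0,"wx":0,"wy":0,"wz":6,"gripper":0},{"tx":0.0004,"ty":0,"tz":0,"wx":0,"wy":0,"wz":12,"gripper":0},{"tx":0.0006,"ty":0,"tz":0,"wx":0,"wy":0,"wz":18,"gripper":0},{"tx":0.0008,"ty":0,"tz":0,"wx":0,"wy":0,"wz":24,"gripper":0},{"tx":0.001,"ty":0,"tz":0,"wx":0,"wy":0,"wz":30,"gripper":0},{"tx":0.0012,"ty":0,"tz":0,"wx":0,"wy":0,"wz":35,"gripper":0},{"tx":0.0012,"ty":0,"tz":0,"wx":0,"wy":0,"wz":38,"gripper":0},{"tx":0.0012,"ty":0,"tz":0,"wx":0,"wy":0,"wz":38,"gripper":0}])

```text
clock: 15.65
ee_pos: [0.5353, 0.1705, 0.192]
eef_rot: [[-0.07, 0.998, 0.003], [0.998, 0.07, -0.001], [-0.001, 0.003, -1.0]]
wrist_force: [3.5, -1.4, 3.4]
finger_gap: 0.0155
```

Request:
carry_out(series=[{"tx":0,"ty":0,"tz":0,"wx":0,"wy":0,"wz":0,"gripper":0},{"tx":0,"ty":0,"tz":0,"wx":0,"wy":0,"wz":0,"gripper":0},{"tx":0,"ty":0,"tz":0,"wx":0,"wy":0,"wz":0,"gripper":0}])

```text
clock: 15.9
ee_pos: [0.5353, 0.1705, 0.192]
eef_rot: [[-0.073, 0.997, 0.003], [0.997, 0.073, 0.0], [-0.0, 0.003, -1.0]]
wrist_force: [5.4, -0.6, 5.9]
finger_gap: 0.0156
```

```bash
python3 go.py .5347 .1702 .192 94; python3 -c "
from h import *;s=telemetry.sense();print(s['moment'],s['qpos'])"
```

```text
t 15.9 pos [0.5353 0.1705 0.192 ] F [ 5.4378 -0.5859  5.8646] gap 0.01557340656433278 xang 94.21338094721834
shift [-0.0002 -0.0006  0.    ] turn [0.1796 0.0106 0.2134]
[-0.24330718 -0.73990313 -0.09833276] [-49.54205431  38.0770571   40.15231178 120.43578165 -42.22102919
  36.20349353  24.39636522]
```

Request:
carry_out(series=[{"tx":0,"ty":0.0012,"tz":0,"wx":0,"wy":0,"wz":0.2,"gripper":0},{"tx":0,"ty":0.0012,"tz":0,"wx":0,"wy":0,"wz":0.2,"gripper":0},{"tx":0,"ty":0.0012,"tz":0,"wx":0,"wy":0,"wz":0.2,"gripper":0.25},{"tx":0,"ty":0.0012,"tz":0,"wx":0,"wy":0,"wz":0.2,"gripper":0.4},{"tx":0,"ty":0.0012,"tz":0,"wx":0,"wy":0,"wz":0.2,"gripper":0.6},{"tx":0,"ty":0.0012,"tz":0,"wx":0,"wy":0,"wz":0.2,"gripper":0.6},{"tx":0,"ty":0.0012,"tz":0,"wx":0,"wy":0,"wz":0.2,"gripper":0.6},{"tx":0,"ty":0.0012,"tz":0,"wx":0,"wy":0,"wz":0.2,"gripper":0.6}])

```text
clock: 16.57
ee_pos: [0.5349, 0.1705, 0.1908]
eef_rot: [[-0.069, 0.998, -0.001], [0.998, 0.069, -0.001], [-0.001, -0.001, -1.0]]
wrist_force: [0.3, 0.2, 0.2]
finger_gap: 0.0512
```

Request:
carry_out(series=[{"tx":0,"ty":0,"tz":-0.02,"wx":0,"wy":0,"wz":0,"gripper":0.7},{"tx":0,"ty":0,"tz":-0.04,"wx":0,"wy":0,"wz":0,"gripper":0.7},{"tx":0,"ty":0,"tz":-0.07,"wx":0,"wy":0,"wz":0,"gripper":0.7},{"tx":0,"ty":0,"tz":-0.09,"wx":0,"wy":0,"wz":0,"gripper":0.7},{"tx":0,"ty":0,"tz":-0.11,"wx":0,"wy":0,"wz":0,"gripper":0.7},{"tx":0,"ty":0,"tz":-0.11,"wx":0,"wy":0,"wz":0,"gripper":0.7}])

```text
clock: 17.07
ee_pos: [0.5363, 0.1703, 0.3041]
eef_rot: [[-0.068, 0.998, 0.004], [0.998, 0.068, 0.001], [0.001, 0.004, -1.0]]
wrist_force: [0.8, 0.9, 0.2]
finger_gap: 0.0653
```

Run:
```python
from h import *
import pickle
st=telemetry.sense(); im=get_image("wrist"); pickle.dump((st,im),open("w4.pkl","wb")); print(st["ee_pos"],st["clock"],st["wrist_force"],st["finger_gap"])
u=proj(im,[.5367,.1704,.138],st)[0]; print(u)
x,y=int(u[0])-40,int(u[1])-30; print(x,y); save(im,"w4.png",(x,y,x+80,y+60),8)
```

```text
[0.5363141  0.17034944 0.30409555] 17.0667 [0.79168167 0.85158541 0.20736482] 0.06528482368616297
[255.646746   194.50564612]
215 164
```

View pics/w4.png

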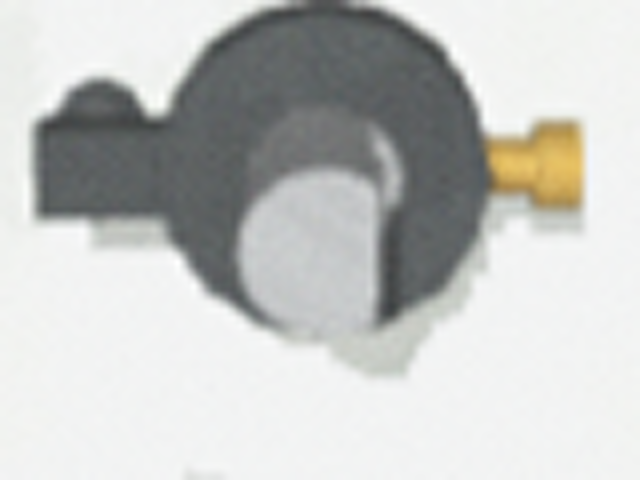

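The flat now faces image-right toward the screw, with its edge vertical at x≈380 and the screw at (560,165). Now I turn the jaws across the drive's y to grip the collar.

Request:
carry_out(series=[{"tx":0,"ty":0,"tz":0,"wx":0,"wy":0,"wz":-7,"gripper":0.75},{"tx":0,"ty":0,"tz":0,"wx":0,"wy":0,"wz":-14,"gripper":0.75},{"tx":0,"ty":0,"tz":0,"wx":0,"wy":0,"wz":-21,"gripper":0.75},{"tx":0,"ty":0,"tz":0,"wx":0,"wy":0,"wz":-28,"gripper":0.75},{"tx":0,"ty":0,"tz":0,"wx":0,"wy":0,"wz":-35,"gripper":0.75},{"tx":0,"ty":0,"tz":0,"wx":0,"wy":0,"wz":-42,"gripper":0.75},{"tx":0,"ty":0,"tz":0,"wx":0,"wy":0,"wz":-49,"gripper":0.75},{"tx":0,"ty":0,"tz":0,"wx":0,"wy":0,"wz":-56,"gripper":0.75}])

```text
clock: 17.78
ee_pos: [0.5346, 0.1706, 0.2998]
eef_rot: [[-0.868, 0.496, -0.002], [0.496, 0.868, -0.001], [0.001, -0.002, -1.0]]
wrist_force: [-0.2, 0.1, -0.5]
finger_gap: 0.0699
```

Request:
carry_out(series=[{"tx":0,"ty":0,"tz":0,"wx":0,"wy":0,"wz":-7,"gripper":0.75},{"tx":0,"ty":0,"tz":0,"wx":0,"wy":0,"wz":-14,"gripper":0.75},{"tx":0,"ty":0,"tz":0,"wx":0,"wy":0,"wz":-21,"gripper":0.75},{"tx":0,"ty":0,"tz":0,"wx":0,"wy":0,"wz":-28,"gripper":0.75},{"tx":0,"ty":0,"tz":0,"wx":0,"wy":0,"wz":-34,"gripper":0.75},{"tx":0,"ty":0,"tz":0,"wx":0,"wy":0,"wz":-34,"gripper":0.75},{"tx":0,"ty":0,"tz":0,"wx":0,"wy":0,"wz":-34,"gripper":0.75}])

```text
clock: 18.37
ee_pos: [0.5348, 0.1703, 0.3001]
eef_rot: [[-0.998, -0.065, -0.002], [-0.065, 0.998, -0.001], [0.002, -0.001, -1.0]]
wrist_force: [-0.2, 0.4, 0.8]
finger_gap: 0.0696
```

```bash
python3 go.py .5367 .1704 .162 184
```

```text
t 18.3667 pos [0.5348 0.1703 0.3001] F [-0.1843  0.3556  0.7554] gap 0.06964249231339387 xang -176.2841939144787
shift [-0.0021  0.0001  0.1381] turn [-0.0531 -0.096  -0.2841]
```

Request:
carry_out(series=[{"tx":-0.002,"ty":0,"tz":0.03,"wx":0,"wy":0,"wz":0,"gripper":0.75},{"tx":-0.002,"ty":0,"tz":0.06,"wx":0,"wy":0,"wz":0,"gripper":0.75},{"tx":-0.002,"ty":0,"tz":0.09,"wx":0,"wy":0,"wz":0,"gripper":0.75},{"tx":-0.002,"ty":0,"tz":0.11,"wx":0,"wy":0,"wz":0,"gripper":0.75},{"tx":-0.002,"ty":0,"tz":0.125,"wx":0,"wy":0,"wz":0,"gripper":0.75},{"tx":-0.002,"ty":0,"tz":0.135,"wx":0,"wy":0,"wz":0,"gripper":0.75},{"tx":-0.002,"ty":0,"tz":0.138,"wx":0,"wy":0,"wz":0,"gripper":0.65},{"tx":-0.002,"ty":0,"tz":0.138,"wx":0,"wy":0,"wz":0,"gripper":0.55}], force=15)

```text
clock: 19.03
ee_pos: [0.5369, 0.1704, 0.1623]
eef_rot: [[-0.998, -0.067, -0.001], [-0.067, 0.998, -0.002], [0.001, -0.002, -1.0]]
wrist_force: [-0.1, 0.2, 0.5]
finger_gap: 0.061
```

Request:
carry_out(series=[{"tx":0,"ty":0,"tz":0,"wx":0,"wy":0,"wz":0,"gripper":0.3},{"tx":0,"ty":0,"tz":0,"wx":0,"wy":0,"wz":0,"gripper":0.3},{"tx":0,"ty":0,"tz":0,"wx":0,"wy":0,"wz":0,"gripper":0.3},{"tx":0,"ty":0,"tz":0,"wx":0,"wy":0,"wz":0,"gripper":0.3},{"tx":0,"ty":0,"tz":0,"wx":0,"wy":0,"wz":0,"gripper":0.3},{"tx":0,"ty":0,"tz":0,"wx":0,"wy":0,"wz":0,"gripper":0.3}])

```text
clock: 19.53
ee_pos: [0.5375, 0.1699, 0.1638]
eef_rot: [[-0.998, -0.068, 0.001], [-0.068, 0.998, -0.001], [-0.001, -0.001, -1.0]]
wrist_force: [0.6, -3.9, 7.2]
finger_gap: 0.0436
```

```bash
python3 go.py .5367 .1704 .162 184
```

```text
t 19.5333 pos [0.5375 0.1699 0.1638] F [ 0.6331 -3.9169  7.1557] gap 0.04355918740760403 xang -176.12684660716224
shift [0.0008 0.0005 0.0018] turn [-0.0639  0.0603 -0.1269]
```

Request:
carry_out(series=[{"tx":0,"ty":0,"tz":0,"wx":0,"wy":0,"wz":0,"gripper":0.3},{"tx":0,"ty":0,"tz":-0.001,"wx":0,"wy":0,"wz":0,"gripper":0.3},{"tx":0,"ty":0,"tz":-0.001,"wx":0,"wy":0,"wz":0,"gripper":0.3},{"tx":0,"ty":0,"tz":-0.001,"wx":0,"wy":0,"wz":0,"gripper":0.3}], force=30)

```text
clock: 19.87
ee_pos: [0.5375, 0.17, 0.1641]
eef_rot: [[-0.998, -0.068, 0.001], [-0.068, 0.998, -0.001], [-0.001, -0.002, -1.0]]
wrist_force: [1.9, -5.7, -0.5]
finger_gap: 0.0434
```

Request:
carry_out(series=[{"tx":0,"ty":0,"tz":-0.003,"wx":0,"wy":0,"wz":0,"gripper":0.3},{"tx":0,"ty":0,"tz":-0.007,"wx":0,"wy":0,"wz":0,"gripper":0.3},{"tx":0,"ty":0,"tz":-0.011,"wx":0,"wy":0,"wz":0,"gripper":0.3},{"tx":0,"ty":0,"tz":-0.015,"wx":0,"wy":0,"wz":0,"gripper":0.3},{"tx":0,"ty":0,"tz":-0.019,"wx":0,"wy":0,"wz":0,"gripper":0.3},{"tx":0,"ty":0,"tz":-0.022,"wx":0,"wy":0,"wz":0,"gripper":0.3},{"tx":0,"ty":0,"tz":-0.022,"wx":0,"wy":0,"wz":0,"gripper":0.3},{"tx":0,"ty":0,"tz":-0.022,"wx":0,"wy":0,"wz":0,"gripper":0.3}])

```text
clock: 20.53
ee_pos: [0.5376, 0.17, 0.1862]
eef_rot: [[-0.998, -0.068, 0.001], [-0.068, 0.998, -0.001], [-0.001, -0.002, -1.0]]
wrist_force: [2.6, -5.2, -1.6]
finger_gap: 0.0431
```

```bash
python3 go.py .5367 .1704 .1888 184
```

```text
t 20.5333 pos [0.5376 0.17   0.1862] F [ 2.5686 -5.2344 -1.6142] gap 0.043145932527933584 xang -176.1153650443549
shift [ 0.0008  0.0005 -0.0026] turn [-0.0883  0.0513 -0.1154]
```

Request:
carry_out(series=[{"tx":0,"ty":-0.0005,"tz":-0.0014,"wx":0,"wy":0,"wz":0,"gripper":0.3},{"tx":0,"ty":-0.0005,"tz":-0.0027,"wx":0,"wy":0,"wz":0,"gripper":0.3},{"tx":0,"ty":-0.0005,"tz":-0.0027,"wx":0,"wy":0,"wz":0,"gripper":0.3},{"tx":0,"ty":-0.0005,"tz":-0.0027,"wx":0,"wy":0,"wz":0,"gripper":0.3},{"tx":0,"ty":-0.0005,"tz":-0.0027,"wx":0,"wy":0,"wz":0,"gripper":0.3}])

```text
clock: 20.95
ee_pos: [0.5375, 0.1699, 0.1888]
eef_rot: [[-0.998, -0.068, 0.001], [-0.068, 0.998, -0.001], [-0.001, -0.001, -1.0]]
wrist_force: [2.8, -3.2, -1.6]
finger_gap: 0.043
```

```bash
python3 go.py .5367 .1704 .189 184
python3 - <<'E'
from h import *
a=get_image("scene");b=get_image("wrist");st=telemetry.sense()
print("predicted screw tip mid, raised / rest",proj(a,[[.5703,.1727,.122],[.5703,.1727,.097]])-[190,100])
c=lambda im,x,y,w,h:cv2.resize(im["color"][y:y+h,x:x+w,::-1],(400,400),interpolation=cv2.INTER_CUBIC)
cv2.imwrite("pics/end.png",np.hstack([c(a,190,100,160,160),c(b,150,60,250,250)]))
E
```

```text
t 20.95 pos [0.5375 0.1699 0.1888] F [ 2.8258 -3.1974 -1.6463] gap 0.04300652431582267 xang -176.08809558624446
shift [ 0.0008  0.0005 -0.0002] turn [-0.064   0.0373 -0.0881]
predicted screw tip mid, raised / rest [[ 70.41569393 129.48333338]
 [ 70.28547802 137.70730654]]
```

View pics/end.png

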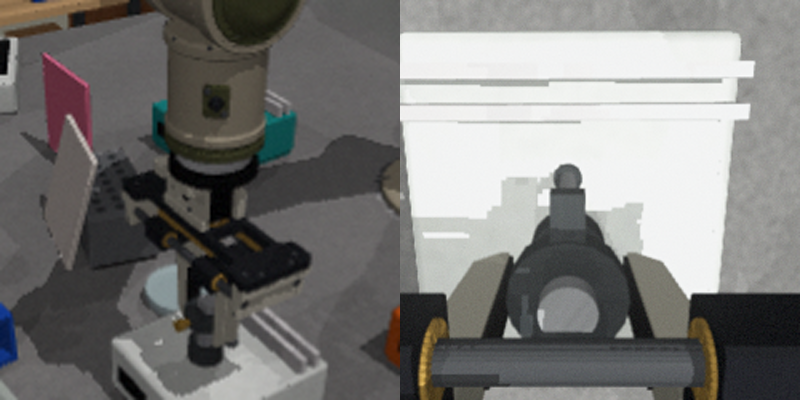

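The screw shows at crop row 324 of 400, which is 129.6 px; the prediction is 129.5 px raised and 137.7 px at rest. The guard is still leaning.

```bash
python3 -c "
from plant import order; print(order.hand_in())"
```

```text
the job is handed in; nothing more can be done
None
```

I completed all three steps and handed the job in at about 21 s on the clock, with the arm still holding the collar up.

- **Guard:** I lifted the white guard out of its slot and leaned it at about 15° against the heater's +x long side, with its foot on the bench. The final picture shows it still leaning.
- **Shaft:** I pinched it on the flat (fingers shut to 15.6–15.8 mm) and turned it about 78°, to a tool heading of 94.2°. The drive's edges put square at about 94.0°. The wrist picture afterwards showed the flat facing the screw.
- **Collar:** It is gripped on its ±y sides with 30 N and has risen about 24.8 mm from its seat. In the scene picture the screw is at row 129.6, against 129.5 predicted for 25 mm.

**Disagreements:**
- **Drive heading:** estimates ranged from 3.2° to 5.5°. I used 4.0° from the edge fits, while sighting along the screw and ear gave 4.5–4.7°, so the flat could be off square by about half a degree.
- **Measured sizes:** the drive and heater came out a few percent smaller than their stated sizes.
- **First fit:** my first rough fit of the drive had poor corner picks, so I replaced it with wrist-camera measurements.

The first move call was refused for missing fields and moved nothing.

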